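# Slide the dropper bottles home into the bottle rest

### The arm

A 6-joint arm with a two-finger parallel gripper is mounted at the origin on a cart in front of the work surface, level with it; the furniture and walls round the work are solid. World frame = base frame: x ahead of the robot, y to its left, z up, the work surface at z = 0. Lengths are in m, angles in degrees, forces in N, time in s.
With the tool pointing down it reaches from about 0.25 to 0.725 m from the base axis. Payload 9.7 kg.
Tool frame: the origin (TCP) lies between the finger pads; the fingertips stand 22 mm ahead of it and the grasp point (between the pads) lies 3 mm ahead of it; z points along the fingers, y is the line along which they close (so a half turn about z gives the same grasp; the last joint's range is limited). The gripper opens to 85 mm and grips with 20 to 120 N. Pads are 22 mm wide; open, the fingers measure 114 mm over their backs; the gripper's body (76 mm by 85 mm) begins 54 mm behind the grasp point. The pads swing forward as they close: fully open they stand 13 mm farther back than shut.
Start: joints at [75.516, 4.979, 10.078, 95.1, 0, 90], TCP at [0.138, 0.533, 0.253] pointing down, gripper open.
Joint ranges: [-179.16, 179.16], [-48.56, 103.87], [-65.8, 70.77], [-126.05, 130.52], [-82.76, 87.17], [-180, 180]. Speed limits (degrees/s): [127.2, 127.2, 147.25, 180, 180, 180].

### API

Orientations are given as [roll, pitch, yaw] about the fixed x, y, z axes, in that order (R = Rz(yaw) Ry(pitch) Rx(roll)).
In Python, from workcell import bot, viewer, finder gives the robot as it stands.
- The arm moves only by the tool move_arm, never from a script. Its arguments are lists of equal length, an entry for each row: "offset": the shift along the tool's x, y, z in cm, a list of three; "twist": the turn, a rotation vector about the tool's x, y, z in rad, a list of three; "grip": the opening, from 0 (shut) to 1 (fully open). In form: {"offset": [[x, y, z], ...], "twist": [[ax, ay, az], ...], "grip": [grip, ...]}. A call has 1 to 5 rows; each row shifts and turns the commanded pose from where the row before left it, along the tool's axes as they then stand; what a row does not reach is not made up. A row lasts 1/10 s, in which the tool goes at most 50 mm and 8.59 degrees, less where a joint would pass 70% of its speed; a pose out of reach is approached as far as the arm can. A call is refused whole if a number of a shift passes 5 or a number of a turn 0.15, either way. A call with a gripper value outside its range is refused whole. The fingers move at their own pace and stop on an object; "force" is the grip in N (left out, the last holds). Time passes only in rows, so rows that do not move let the fingers close. It gives the time, the measured TCP pose, the force, the opening and the grip force at its end, in the units of the state.
- bot.get_obs(): the state, without advancing time (a new reading comes with each control period).
- viewer.camera(name): name is "side" or "top"; returns a dict with "color" (480x640x3 uint8, red, green, blue), "depth" (480x640 float32, m along the optical axis (not along the pixel's ray), 0 where there is no reading), "vfov" (degrees; the focal length in pixels is half the picture's height over the tangent of half this angle, whatever the lens; pixels are square), "cx", "cy" (the principal point, pixels), "k1" (the pictures are not rectified: a ray, as slopes to the right and down, at radius r is drawn at 1 + k1 r^2 times it, then the intrinsics apply), "position" and "attitude" of the camera in the world. Camera axes: x right, y down, z forward; pixel columns grow to the right and rows downward; lengths in m; the calibration is good to about 2 mm. A picture is of the moment at which its call begins.
- bot.job_done(): hands the job in; it is judged then, once.
Trained networks look in a picture, given as the dict that the camera call returned (one of the last four; its "shot" number tells which), for a name from the list of things; names that differ only in an ending like _2 or _b are one class to them, and where a whole thing is asked for, a point or a joint stands for the part that bears it (a point fixed in the world has none). Each returns a list of dicts, best first, with "p" (0 to 1); they miss things now and then, are a little off and sometimes report something else, mostly with a low value. They report only what shows in the picture. A call takes as long as a camera call.
- finder.boxes_of(picture, thing): "position" ([column, row] in pixels, amid what is visible of it).
- finder.pinpoint(picture, thing): "position" ([column, row] in pixels: a listed point, or the origin of a listed thing).
The state is a dict: "time": time; "q": joint angles; "qd": joint speeds; "joint_efforts": joint torques, N m; "ee_pos": TCP position; "tcp_rot": TCP orientation; "wrist_force": force on the tool from outside, world axes, zero at the start; "torque": the same for the moment, N m; "opening": finger opening in m; "grasp_force": force on a finger pad.
Only numpy, scipy, OpenCV 4.12 (cv2) and the standard library are available. Lean on these libraries where they do the work, as an engineer would, in place of code of your own. Each camera call takes 0.05 s, during which the arm holds its last target. There are 200 camera calls.

### The job

Push the two dropper bottles across the worktop into the two notches of the dark wooden bottle rest, one bottle in each (either way round), until each stands against the back of its notch. Push them low on the glass with the fingers so that they slide upright; do not lift or tip them, and leave the brass weight, the stone, the eraser and the stepped pinning block where they are.

Things in the scene. Friction and masses are not known exactly. Their poses are not given: they have to be found in the camera images.
- bottle_a: One amber glass dropper bottle, 102 mm tall: round body 32 mm in diameter up to 60 mm, shoulder to 70 mm, neck cap 24 mm wide to 77 mm, black rubber bulb 13 mm wide to the top. 0.055 to 0.1 kg; slides on the worktop, tips over if pushed high up. Origin: centre of its underside; z up along the bottle.
- bottle_b: The other, alike: amber glass dropper bottle, 102 mm tall: round body 32 mm in diameter up to 60 mm, shoulder to 70 mm, neck cap 24 mm wide to 77 mm, black rubber bulb 13 mm wide to the top. 0.055 to 0.1 kg; slides on the worktop, tips over if pushed high up. Origin: centre of its underside; z up along the bottle.
- bottle_rest: Fixed dark wooden block beyond and right of the bottles, its x -12 to +24 mm, 172 mm wide (y), 24 mm tall, with two notches open at top and front (-x), no floor: bottles slide in along +x. Notch: 44 mm wide, 22 mm deep, flat back wall at x = +10 mm; centres 100 mm apart. A bottle at home stands out 10 mm. Origin: on the worktop, mid-width; x points away and right (world yaw -1.35 to -0.85).
- bay_near (a point): Point on the worktop where the axis of a bottle stands when it is home in the near notch (the block's -y, nearer the robot), centred; 16.5 mm in front of the notch's back wall. Axes as the bottle rest's.
- bay_far (a point): The same for the far notch (the block's +y).
- weight: Brass weight with a knob on top, 38 mm across, 48 mm tall, loose, beside the bottles' way. Leave it alone. Origin: centre of its underside.
- stone: Smooth grey stone, 44 x 60 x 32 mm, loose, beside the bottles' way. Leave it alone. Origin: centre of its underside.
- rubber: Blue and white eraser, 21 x 45 x 13 mm, loose, beside the bottles' way. Leave it alone. Origin: centre of its underside.
- pinning_block: Stepped wooden pinning block with pins, 30 x 90 x 55 mm, loose, left of the bottles. Leave it alone. Origin: centre of its underside.

How it is judged (in metres and radians):
At the end, for the whole second after the job is handed in: One bottle stands in each notch, its axis within 10 mm of the notch's home point, upright on the worktop (within 0.08 rad) and at rest (((horizontal distance between bottle_a and bay_near below 0.01 m and horizontal distance between bottle_b and bay_far below 0.01 m) or (horizontal distance between bottle_b and bay_near below 0.01 m and horizontal distance between bottle_a and bay_far below 0.01 m)) and angle between each of bottle_a, bottle_b's own z axis and vertical below 0.08 rad and height (world z) of each of bottle_a, bottle_b below 0.004 m and linear speed of each of bottle_a, bottle_b below 0.01 m/s); the robot touches nothing.
It fails at once if a bottle is lifted off the worktop (its underside's centre more than 10 mm up) (height (world z) of any of bottle_a, bottle_b above 0.01 m).
It fails at once if a bottle is tipped by more than 0.3 rad (angle between any of bottle_a, bottle_b's own z axis and vertical above 0.3 rad).
It fails at once if the weight, stone, eraser or pinning block is moved by more than 15 mm or tipped over (distance of any of weight, stone, rubber, pinning_block from where it was at the start of the episode above 0.015 m or angle between any of weight, stone, rubber, pinning_block's own z axis and vertical above 0.3 rad).
It also fails if it takes over 58 s, if anything falls off the work surface, if the arm or the gripper's body presses on something with over 40 N, if the wrist force passes 120 N, or if a joint passes its speed limit or range.

## Working session

There is one attempt and no reset: what is moved stays moved. The work goes in short steps, Python scripts to look and compute and a tool call to move; the robot and the scene stay as the last step left them, time stands still between calls to the robot, and variables do not carry over. Pictures are saved under pics/ and viewed, at most 10 in all, crops included, and the job is handed in when it is done.

Besides the shell and the picture viewer there is one more tool, called after "Call:" as name(argument=value, ...) on one line, values as JSON. move_arm: Moves the arm, as the interface text tells. Its arguments: {"type":"object","properties":{"offset":{"type":"array","items":{"type":"array","items":{"type":"number"}}},"twist":{"type":"array","items":{"type":"array","items":{"type":"number"}}},"grip":{"type":"array","items":{"type":"number"}},"force":{"type":"number"}},"required":["offset","twist","grip"]}

```bash
mkdir -p pics
cat > h.py <<'E'
import numpy as np, cv2
from scipy.spatial.transform import Rotation as R
from workcell import bot, viewer, finder
def rotm(a):
    a=np.array(a)
    if a.shape==(3,3): return a
    if a.size==4: return R.from_quat(a).as_matrix()
    return R.from_euler('xyz',a,degrees=True).as_matrix()
def K(c):
    f=240/np.tan(np.radians(c['vfov'])/2); return f
def ray(c,uv):
    f=K(c); d=np.array([(uv[0]-c['cx'])/f,(uv[1]-c['cy'])/f]); s=d.copy()
    for _ in range(30): s=d/(1+c['k1']*(s@s))
    return s
def atz(c,uv,z):
    s=ray(c,uv); d=rotm(c['attitude'])@np.array([s[0],s[1],1]); p=np.array(c['position']); return p+d*(z-p[2])/d[2]
def atdepth(c,uv):
    u,v=np.round(uv).astype(int); D=c['depth'][v-1:v+2,u-1:u+2]; D=np.median(D[D>0]) if (D>0).any() else 0
    s=ray(c,uv); return np.array(c['position'])+rotm(c['attitude'])@np.array([s[0],s[1],1])*D
E
python3 - <<'E'
from h import *
np.set_printoptions(precision=4,suppress=True)
print(bot.get_obs())
for n in ['top','side']:
    c=viewer.camera(n); cv2.imwrite(f'pics/{n}1.png',c['color'][:,:,::-1])
    print(n,{k:c[k] for k in c if k not in('color','depth')})
    for t in ['bottle_a','bottle_rest','bay_near','bay_far','weight','stone','rubber','pinning_block']:
        for d in finder.pinpoint(c,t)[:3]: print(t,'pin',round(d['p'],2),np.array(d['position']),atz(c,d['position'],0)[:2])
E
```

```text
{'time': 0.0, 'q': array([75.5138,  5.0128, 10.0333, 95.1023, -0.0016, 90.0014]), 'qd': array([ 0.0098, -0.0783, -0.0206, -0.0671, -0.0022, -0.0132]), 'joint_efforts': array([ -0.0016, -52.038 ,  46.481 ,   0.0161,  -0.0002,  -0.    ]), 'ee_pos': array([0.1375, 0.5323, 0.2526]), 'tcp_rot': array([-179.9182,    0.0016,  165.5124]), 'wrist_force': array([0.1641, 0.9755, 0.2052]), 'torque': array([-0.0493, -0.021 ,  0.0253]), 'grasp_force': 0.0, 'opening': 0.08530372290409101}
top {'vfov': 50.884533860744924, 'cx': 317.34190144234634, 'cy': 241.38128528192686, 'k1': -0.04971267380762929, 'position': array([ 0.446 , -0.1541,  1.1543]), 'attitude': array([-175.9306,    0.1507,  -91.2209]), 'shot': 1}
bottle_a pin 0.66 [276.6 212.4] [ 0.5971 -0.0603]
bottle_a pin 0.64 [302.3 261.8] [ 0.4821 -0.1174]
bottle_rest pin 0.87 [344.3 211.9] [ 0.5949 -0.2163]
bay_near pin 0.91 [354.2 230.4] [ 0.5516 -0.238 ]
bay_far pin 0.75 [337.5 195.1] [ 0.6343 -0.2016]
weight pin 0.65 [371.1 288.5] [ 0.4178 -0.273 ]
stone pin 0.86 [430.3 274.5] [ 0.4466 -0.4096]
rubber pin 0.61 [213.3 187.1] [0.6595 0.0858]
pinning_block pin 0.96 [193.3 278.3] [0.4495 0.1332]
side {'vfov': 53.620655799945936, 'cx': 314.4508431328877, 'cy': 242.9996149445125, 'k1': 0.003272815363640719, 'position': array([-0.1702, -0.2112,  0.5457]), 'attitude': array([-125.1523,    0.5821,  -84.2924]), 'shot': 2}
bottle_a pin 0.97 [303.5 278.9] [ 0.4869 -0.1201]
bottle_a pin 0.79 [281.2 248.1] [ 0.5775 -0.0651]
bottle_rest pin 0.83 [365.3 252.3] [ 0.5777 -0.2299]
bay_near pin 0.89 [368.9 262. ] [ 0.5473 -0.2371]
bay_far pin 0.9 [352.5 237.6] [ 0.6259 -0.2035]
stone pin 0.82 [469.5 304.1] [ 0.4453 -0.4057]
rubber pin 0.78 [219.9 223.1] [0.6566 0.0794]
rubber pin 0.37 [367.2 260.4] [ 0.552  -0.2338]
pinning_block pin 0.77 [157.5 287.7] [0.4402 0.1344]
```

View pics/top1.png

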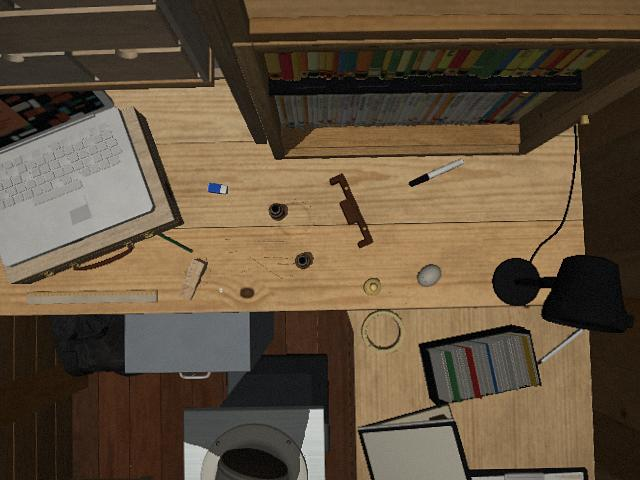

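View pics/side1.png

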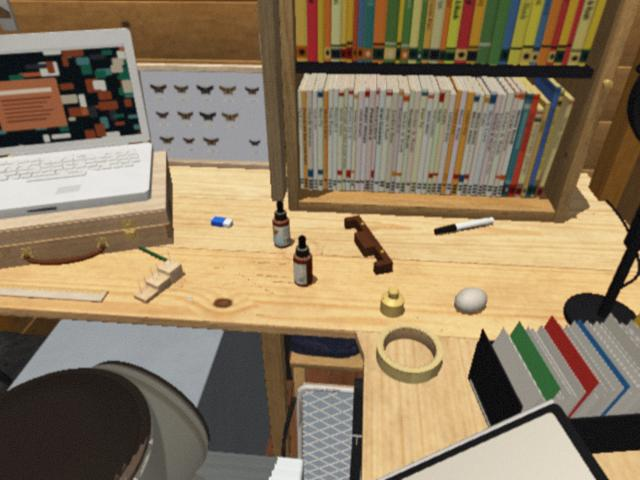

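Top view shows the bottles (bulbs at about (278,211) and (304,260)), the rest at (352,211) with its notches opening left, and the weight at (372,287). The side view agrees: bottles at (281,228) and (303,262). Next I'll refine these positions with depth.

```bash
cat >> h.py <<'E'
def cloud(c):
    v,u=np.mgrid[0:480,0:640]; f=K(c)
    d=np.stack([(u-c['cx'])/f,(v-c['cy'])/f],-1); s=d.copy()
    for _ in range(20): s=d/(1+c['k1']*(s**2).sum(-1,keepdims=True))
    P=np.concatenate([s,np.ones((480,640,1))],-1)*c['depth'][...,None]
    return P@rotm(c['attitude']).T+np.array(c['position'])
def near(P,xy,r,z0,z1):
    m=(np.hypot(P[...,0]-xy[0],P[...,1]-xy[1])<r)&(P[...,2]>z0)&(P[...,2]<z1); return P[m]
E
python3 - <<'E'
from h import *
np.set_printoptions(precision=4,suppress=True)
for n in ['top','side']:
    c=viewer.camera(n); P=cloud(c); print(n)
    for g in [(.485,-.119),(.587,-.063)]:
        print('table z',np.median(near(P,(g[0]-.05,g[1]+.05),.02,-.1,.1)[:,2]))
        for z0,z1 in [(.085,.12),(.065,.082),(.01,.06)]:
            q=near(P,g,.04,z0,z1)
            if len(q): print(g,z0,len(q),q.mean(0),q.min(0),q.max(0))
    q=near(P,(.593,-.22),.12,.015,.03)
    (cx,cy),wh,a=r=cv2.minAreaRect((q[:,:2]*1000).astype(np.float32)); print('rest',len(q),r,cv2.boxPoints(r))
    for g,r in [((.418,-.273),.04),((.446,-.41),.05),((.658,.083),.04),((.447,.133),.06)]:
        q=near(P,g,r,.007,.08); print(g,len(q),q.mean(0),q.min(0),q.max(0))
E
```

```text
top
table z -0.0005589432785413351
(0.485, -0.119) 0.085 31 [ 0.4826 -0.1192  0.0974] [ 0.4766 -0.1242  0.0902] [ 0.4894 -0.1135  0.1021]
(0.485, -0.119) 0.065 62 [ 0.4816 -0.1196  0.0752] [ 0.4688 -0.1299  0.065 ] [ 0.4923 -0.1084  0.0811]
(0.485, -0.119) 0.01 62 [ 0.481  -0.1203  0.0527] [ 0.4667 -0.1356  0.0175] [ 0.4973 -0.1033  0.0599]
table z -5.72306524682098e-05
(0.587, -0.063) 0.085 34 [ 0.5937 -0.0637  0.0961] [ 0.588  -0.0693  0.0855] [ 0.6006 -0.0582  0.1017]
(0.587, -0.063) 0.065 63 [ 0.5927 -0.0644  0.0756] [ 0.5826 -0.0741  0.0659] [ 0.6061 -0.0521  0.0812]
(0.587, -0.063) 0.01 82 [ 0.5874 -0.0671  0.0463] [ 0.5777 -0.08    0.0111] [ 0.6104 -0.0483  0.0598]
rest 814 ((596.006103515625, -230.20947265625), (171.97483825683594, 34.450775146484375), 22.500808715820312) [[ 509.9724 -247.2025]
 [ 523.1567 -279.0306]
 [ 682.0398 -213.2165]
 [ 668.8555 -181.3883]]
(0.418, -0.273) 236 [ 0.4218 -0.272   0.0318] [ 0.4038 -0.2905  0.0103] [ 0.4396 -0.2545  0.0502]
(0.446, -0.41) 390 [ 0.4444 -0.4007  0.0249] [ 0.4207 -0.428   0.0124] [ 0.4681 -0.3775  0.0355]
(0.658, 0.083) 174 [0
[... 714 characters left out ...]
0.5993 -0.0526  0.0816]
(0.587, -0.063) 0.01 383 [ 0.5804 -0.0663  0.0361] [ 0.5732 -0.0811  0.0101] [ 0.6026 -0.0479  0.0599]
rest 826 ((592.253173828125, -231.2703094482422), (174.57186889648438, 35.120113372802734), 22.1705265045166) [[ 504.7942 -247.9472]
 [ 518.0472 -280.4707]
 [ 679.7122 -214.5934]
 [ 666.4591 -182.0699]]
(0.418, -0.273) 520 [ 0.4104 -0.2733  0.0262] [ 0.3973 -0.2934  0.007 ] [ 0.435  -0.2554  0.0472]
(0.446, -0.41) 631 [ 0.432  -0.4013  0.022 ] [ 0.4163 -0.43    0.0074] [ 0.4611 -0.3767  0.032 ]
(0.658, 0.083) 152 [0.6502 0.0739 0.0118] [0.6381 0.0514 0.0071] [0.6661 0.0977 0.0158]
(0.447, 0.133) 817 [0.4462 0.128  0.0169] [0.3984 0.1005 0.007 ] [0.4893 0.1632 0.0527]
```

```bash
cat >> h.py <<'E'
p=np.array([.381,-.925,0]); p/=np.linalg.norm(p); yh=np.array([-p[1],p[0],0])
A=np.array([.482,-.120]);B=np.array([.593,-.0645]);NEAR=np.array([.543,-.238]);FAR=np.array([.6355,-.200])
AH=.034
def rot(th):
    th=np.radians(th); z=np.sin(th)*p+[0,0,-np.cos(th)]; x=-(np.cos(th)*p+[0,0,np.sin(th)])
    return np.column_stack([x,np.cross(z,x),z])
def plan(pos,th=35,cm=4.5,n=None):
    o=bot.get_obs(); p0=np.array(o['ee_pos']); R0=rotm(o['tcp_rot']); R1=rot(th)
    rv=R.from_matrix(R0.T@R1).as_rotvec(); d=np.array(pos)-p0
    n=n or max(1,int(np.ceil(max(np.linalg.norm(d)*100/cm,np.abs(rv).max()/.12))))
    print('t',o['time'],'p',p0.round(4),'q',np.round(o['q'],1),'F',np.round(o['wrist_force'],1),'n',n,'twist',np.round(rv/n,3))
    for i in range(n): print((R0@R.from_rotvec(rv*i/n).as_matrix()).T.dot(d/n*100).round(2).tolist())
E
python3 - <<'E'
from h import *
plan([*(A-p[:2]*(AH+.03)),.20])
E
```

```text
t 1.0 p [0.1376 0.5325 0.2533] q [75.5  5.  10.1 95.1  0.  90. ] F [ 0.8 -0.3 -0.1] n 16 twist [ 0.018 -0.035  0.056]
[-2.86, -3.09, 0.33]
[-3.02, -2.92, 0.49]
[-3.16, -2.73, 0.65]
[-3.28, -2.54, 0.81]
[-3.38, -2.34, 0.97]
[-3.47, -2.13, 1.13]
[-3.54, -1.91, 1.29]
[-3.6, -1.68, 1.45]
[-3.63, -1.45, 1.61]
[-3.64, -1.22, 1.76]
[-3.64, -0.98, 1.91]
[-3.62, -0.75, 2.05]
[-3.58, -0.51, 2.19]
[-3.52, -0.27, 2.32]
[-3.45, -0.03, 2.45]
[-3.35, 0.21, 2.57]
```

Call:
move_arm(offset=[[-2.9, -3.1, 0.3], [-3.0, -2.9, 0.5], [-3.2, -2.7, 0.6], [-3.3, -2.5, 0.8], [-3.4, -2.3, 1.0]], twist=[[0.018, -0.035, 0.056], [0.018, -0.035, 0.056], [0.018, -0.035, 0.056], [0.018, -0.035, 0.056], [0.018, -0.035, 0.056]], grip=[0.24, 0.24, 0.24, 0.24, 0.24])

```text
time: 1.5
ee_pos: [0.2395, 0.3464, 0.2372]
tcp_rot: [-176.3, 10.7, 149.7]
wrist_force: [0.5, 0.8, 0.9]
opening: 0.0205
grasp_force: 0.0
```

Call:
move_arm(offset=[[-3.5, -2.1, 1.1], [-3.5, -1.9, 1.3], [-3.6, -1.7, 1.4], [-3.6, -1.4, 1.6], [-3.6, -1.2, 1.8]], twist=[[0.018, -0.035, 0.056], [0.018, -0.035, 0.056], [0.018, -0.035, 0.056], [0.018, -0.035, 0.056], [0.018, -0.035, 0.056]], grip=[0.24, 0.24, 0.24, 0.24, 0.24])

```text
time: 2.0
ee_pos: [0.3395, 0.1623, 0.2205]
tcp_rot: [-175.6, 21.9, 133.7]
wrist_force: [0.3, -0.6, 0.4]
opening: 0.0203
grasp_force: 0.0
```

Run:
```python
from h import *
plan([*(A-p[:2]*(AH+.03)),.20]); print(bot.get_obs()['opening'])
```

```text
t 2.0 p [0.3395 0.1623 0.2205] q [ 40.8 -18.1 -16.7  94.9 -22.1  88.6] F [ 0.3 -0.6  0.4] n 6 twist [ 0.017 -0.035  0.056]
[-3.63, -1.0, 1.91]
[-3.61, -0.77, 2.05]
[-3.57, -0.53, 2.19]
[-3.51, -0.29, 2.32]
[-3.44, -0.06, 2.45]
[-3.34, 0.18, 2.57]
0.020320818103656928
```

Call:
move_arm(offset=[[-3.6, -1.0, 1.9], [-3.6, -0.8, 2.0], [-3.6, -0.5, 2.2], [-3.5, -0.3, 2.3], [-3.4, 0, 2.4]], twist=[[0.017, -0.035, 0.056], [0.017, -0.035, 0.056], [0.017, -0.035, 0.056], [0.017, -0.035, 0.056], [0.017, -0.035, 0.056]], grip=[0.24, 0.24, 0.24, 0.24, 0.24])

```text
time: 2.5
ee_pos: [0.4382, -0.0225, 0.204]
tcp_rot: [-178.8, 32.8, 116.2]
wrist_force: [0.5, 0.7, 0.7]
opening: 0.0206
grasp_force: 0.0
```

Call:
move_arm(offset=[[-3.3, 0.2, 2.6], [0, 0, 0]], twist=[[0.017, -0.035, 0.056], [0, 0, 0]], grip=[0.24, 0.24])

```text
time: 2.7
ee_pos: [0.458, -0.0606, 0.1988]
tcp_rot: [-179.8, 34.9, 112.3]
wrist_force: [-0.6, 1.0, -1.0]
opening: 0.0203
grasp_force: 0.0
```

Run:
```python
from h import *
plan([*(A-p[:2]*(AH+.03)),.032],n=5)
c=viewer.camera('side'); cv2.imwrite('pics/s2.png',c['color'][:,:,::-1])
```

```text
t 2.7 p [ 0.458  -0.0606  0.1988] q [ 11.1 -18.  -22.2  78.3 -34.1  76.5] F [-0.6  1.  -1. ] n 5 twist [-0.001 -0.    -0.   ]
[1.91, -0.0, 2.74]
[1.91, -0.0, 2.74]
[1.91, -0.0, 2.74]
[1.91, -0.01, 2.74]
[1.91, -0.01, 2.73]
```

View pics/s2.png

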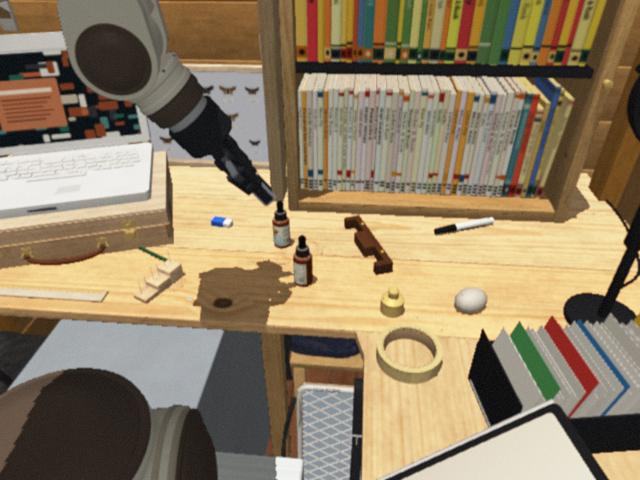

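The gripper is tilted as intended, with fingertips at about (268,195), behind and above the near bottle. The way down is clear.

Call:
move_arm(offset=[[1.9, 0, 2.7], [1.9, 0, 2.7], [1.9, 0, 2.7], [1.9, 0, 2.7], [1.9, 0, 2.7]], twist=[[0, 0, 0], [0, 0, 0], [0, 0, 0], [0, 0, 0], [0, 0, 0]], grip=[0.24, 0.24, 0.24, 0.24, 0.24])

```text
time: 3.25
ee_pos: [0.4567, -0.0557, 0.0337]
tcp_rot: [-179.9, 34.7, 112.7]
wrist_force: [1.0, -0.1, 1.0]
opening: 0.0208
grasp_force: 0.0
```

Run:
```python
from h import *
plan([*(A-p[:2]*(AH+.001)),.032],cm=1)
plan([*(NEAR-p[:2]*AH),.032],cm=1)
c=viewer.camera('top'); P=cloud(c)
for s in viewer.camera('side'),: cv2.imwrite('pics/s3.png',cv2.resize(s['color'][150:330,180:420,::-1],None,fx=3,fy=3,interpolation=cv2.INTER_CUBIC))
```

```text
t 3.25 p [ 0.4567 -0.0557  0.0337] q [ 11.7 -13.9 -37.5  58.9 -34.   76.8] F [ 1.  -0.1  1. ] n 4 twist [ 0.    -0.001  0.001]
[-0.67, -0.03, 0.52]
[-0.67, -0.03, 0.52]
[-0.67, -0.03, 0.52]
[-0.67, -0.03, 0.52]
t 3.25 p [ 0.4567 -0.0557  0.0337] q [ 11.7 -13.9 -37.5  58.9 -34.   76.8] F [ 1.  -0.1  1. ] n 17 twist [ 0. -0.  0.]
[-0.8, 0.06, 0.57]
[-0.8, 0.06, 0.57]
[-0.8, 0.06, 0.57]
[-0.8, 0.06, 0.57]
[-0.8, 0.06, 0.57]
[-0.8, 0.06, 0.57]
[-0.8, 0.06, 0.57]
[-0.8, 0.06, 0.57]
[-0.8, 0.06, 0.57]
[-0.8, 0.06, 0.57]
[-0.8, 0.06, 0.57]
[-0.8, 0.06, 0.57]
[-0.8, 0.06, 0.57]
[-0.8, 0.06, 0.57]
[-0.8, 0.06, 0.57]
[-0.8, 0.06, 0.57]
[-0.8, 0.06, 0.57]
```

View pics/s3.png

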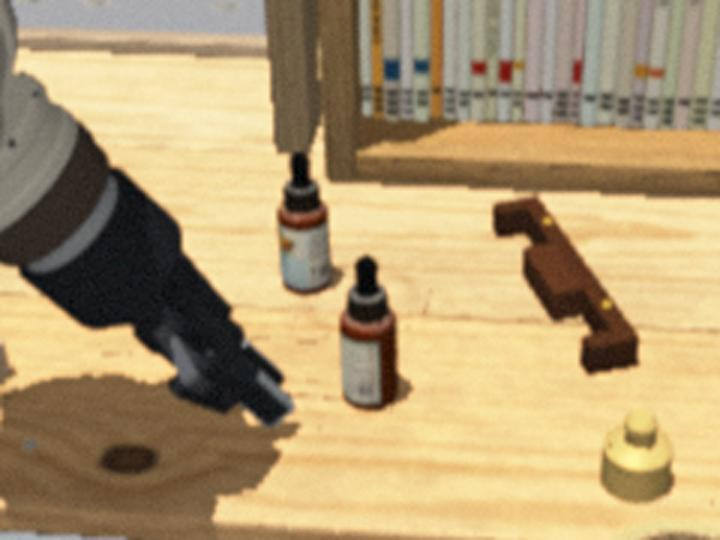

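The fingers sit low at about (275,400) in the crop, aimed at the near bottle (368,340), and nothing else is in the way. I'll approach and push.

Call:
move_arm(offset=[[-0.8, 0, 0.6], [-0.8, 0, 0.6], [-0.6, 0, 0.5], [-0.4, 0, 0.3], [-0.4, 0.05, 0.3]], twist=[[0, 0, 0], [0, 0, 0], [0, 0, 0], [0, 0, 0], [0, 0, 0]], grip=[0.24, 0.24, 0.24, 0.24, 0.24])

```text
time: 3.85
ee_pos: [0.4723, -0.0921, 0.0335]
tcp_rot: [-179.9, 34.8, 112.5]
wrist_force: [-0.3, 0.8, 1.0]
opening: 0.0206
grasp_force: 0.5
```

Call:
move_arm(offset=[[-0.6, 0.05, 0.4], [-0.6, 0.05, 0.4], [-0.6, 0.05, 0.4], [-0.6, 0.05, 0.4], [-0.6, 0.05, 0.4]], twist=[[0, 0, 0], [0, 0, 0], [0, 0, 0], [0, 0, 0], [0, 0, 0]], grip=[0.24, 0.24, 0.24, 0.24, 0.24])

```text
time: 4.35
ee_pos: [0.4882, -0.1244, 0.0335]
tcp_rot: [-179.9, 34.8, 112.6]
wrist_force: [-0.4, 1.3, 0.2]
opening: 0.0203
grasp_force: 0.4
```

```bash
cat >> h.py <<'E'
def bottles(n='side',g0=None):
    c=viewer.camera(n); P=cloud(c); np.set_printoptions(precision=4,suppress=True)
    for d in finder.pinpoint(c,'bottle_a')[:3]:
        g=atz(c,d['position'],0)[:2]
        for z0,z1 in [(.085,.12),(.065,.082)]:
            q=near(P,g,.03,z0,z1)
            if len(q): print(n,round(d['p'],2),'floor',g,'z',z0,len(q),q.mean(0))
    return c
E
python3 - <<'E'
from h import *
plan([*(NEAR-p[:2]*AH),.032],cm=.8)
c=bottles('top'); c=bottles('side'); cv2.imwrite('pics/s4.png',cv2.resize(c['color'][150:330,180:420,::-1],None,fx=3,fy=3,interpolation=cv2.INTER_CUBIC))
E
```

```text
t 4.35 p [ 0.4882 -0.1244  0.0335] q [  1.9 -12.4 -36.7  52.1 -32.3  65.4] F [-0.4  1.3  0.2] n 12 twist [-0. -0.  0.]
[-0.62, 0.06, 0.45]
[-0.62, 0.06, 0.45]
[-0.62, 0.06, 0.45]
[-0.62, 0.06, 0.45]
[-0.62, 0.06, 0.45]
[-0.62, 0.06, 0.45]
[-0.62, 0.06, 0.45]
[-0.62, 0.06, 0.45]
[-0.62, 0.06, 0.45]
[-0.62, 0.06, 0.45]
[-0.62, 0.06, 0.45]
[-0.62, 0.06, 0.45]
top 0.74 floor [ 0.5028 -0.1521] z 0.085 32 [ 0.5016 -0.1534  0.0972]
top 0.74 floor [ 0.5028 -0.1521] z 0.065 63 [ 0.5007 -0.1539  0.0757]
top 0.59 floor [ 0.6023 -0.0671] z 0.085 32 [ 0.5938 -0.0636  0.0973]
top 0.59 floor [ 0.6023 -0.0671] z 0.065 63 [ 0.5928 -0.0643  0.0759]
side 0.83 floor [ 0.4981 -0.1535] z 0.085 68 [ 0.4966 -0.1552  0.0937]
side 0.83 floor [ 0.4981 -0.1535] z 0.065 138 [ 0.4937 -0.1555  0.0737]
```

View pics/s4.png

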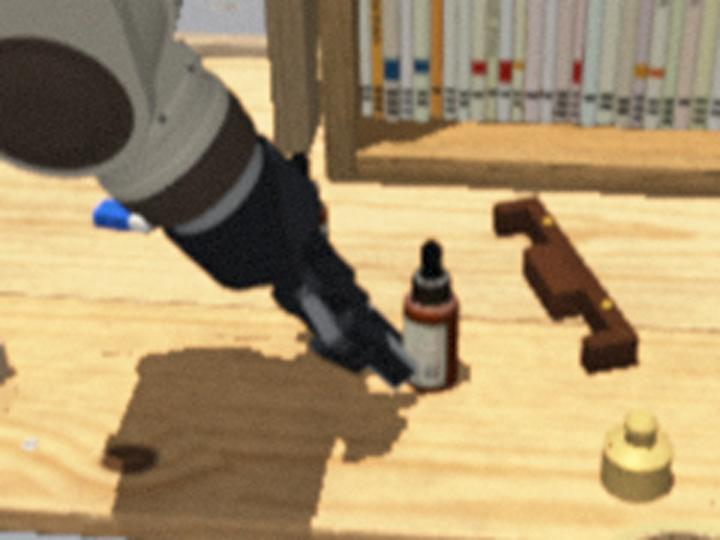

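The bottle is cradled and sliding upright at (430,320), so I'll keep pushing.

Call:
move_arm(offset=[[-0.64, 0.08, 0.45], [-0.64, 0.08, 0.45], [-0.64, 0.08, 0.45], [-0.64, 0.08, 0.45], [-0.64, 0.08, 0.45]], twist=[[0, 0, 0], [0, 0, 0], [0, 0, 0], [0, 0, 0], [0, 0, 0]], grip=[0.24, 0.24, 0.24, 0.24, 0.24])

```text
time: 5.05
ee_pos: [0.507, -0.1591, 0.0333]
tcp_rot: [-179.9, 34.8, 112.6]
wrist_force: [-0.2, 0.7, 0.3]
opening: 0.0206
grasp_force: 0.4
```

Run:
```python
from h import *
plan([*(NEAR-p[:2]*.0322),.033],cm=.8)
c=bottles('top')
```

```text
t 5.05 p [ 0.507  -0.1591  0.0333] q [ -2.6 -10.4 -35.3  48.8 -31.1  60.3] F [-0.2  0.7  0.3] n 7 twist [-0.    -0.001  0.   ]
[-0.64, 0.05, 0.45]
[-0.64, 0.05, 0.45]
[-0.64, 0.05, 0.45]
[-0.64, 0.05, 0.45]
[-0.64, 0.05, 0.45]
[-0.64, 0.05, 0.45]
[-0.64, 0.05, 0.45]
top 0.69 floor [ 0.5231 -0.181 ] z 0.085 30 [ 0.5199 -0.1883  0.097 ]
top 0.69 floor [ 0.5231 -0.181 ] z 0.065 62 [ 0.5194 -0.1878  0.0757]
top 0.6 floor [ 0.5978 -0.0603] z 0.085 33 [ 0.5937 -0.0637  0.097 ]
top 0.6 floor [ 0.5978 -0.0603] z 0.065 64 [ 0.5925 -0.0645  0.0755]
```

Call:
move_arm(offset=[[-0.64, 0.06, 0.45], [-0.64, 0.06, 0.45], [-0.64, 0.06, 0.45], [-0.64, 0.06, 0.45], [-0.64, 0.06, 0.45]], twist=[[0, 0, 0], [0, 0, 0], [0, 0, 0], [0, 0, 0], [0, 0, 0]], grip=[0.24, 0.24, 0.24, 0.24, 0.24])

```text
time: 5.65
ee_pos: [0.5247, -0.194, 0.0331]
tcp_rot: [-179.9, 34.8, 112.6]
wrist_force: [-1.0, -0.1, 0.5]
opening: 0.0209
grasp_force: 0.5
```

Call:
move_arm(offset=[[-0.5, 0.05, 0.35], [-0.3, 0, 0.21], [-0.2, 0, 0.14], [-0.1, 0, 0.07], [-0.1, 0, 0.07]], twist=[[0, 0, 0], [0, 0, 0], [0, 0, 0], [0, 0, 0], [0, 0, 0]], grip=[0.24, 0.24, 0.24, 0.24, 0.24])

```text
time: 6.15
ee_pos: [0.5305, -0.2067, 0.033]
tcp_rot: [-179.9, 34.8, 112.6]
wrist_force: [-0.5, 1.5, 1.2]
opening: 0.0204
grasp_force: 0.6
```

Run:
```python
from h import *
plan([*(NEAR-p[:2]*.0322),.033],cm=.8)
c=bottles('top'); c=bottles('side'); cv2.imwrite('pics/s5.png',cv2.resize(c['color'][150:330,240:480,::-1],None,fx=3,fy=3,interpolation=cv2.INTER_CUBIC))
```

```text
t 6.15 p [ 0.5305 -0.2067  0.033 ] q [ -8.2  -7.3 -32.9  45.  -29.4  54.1] F [-0.5  1.5  1.2] n 1 twist [-0.    -0.004  0.003]
[-0.13, -0.04, 0.09]
top 0.76 floor [ 0.5972 -0.0663] z 0.085 33 [ 0.5937 -0.0637  0.0971]
top 0.76 floor [ 0.5972 -0.0663] z 0.065 63 [ 0.5925 -0.0645  0.0756]
top 0.68 floor [ 0.5414 -0.2292] z 0.085 32 [ 0.543  -0.2353  0.0974]
top 0.68 floor [ 0.5414 -0.2292] z 0.065 61 [ 0.5421 -0.2344  0.0753]
side 0.67 floor [ 0.5793 -0.0622] z 0.085 5 [ 0.588  -0.0611  0.0871]
side 0.67 floor [ 0.5793 -0.0622] z 0.065 102 [ 0.5858 -0.0647  0.073 ]
```

View pics/s5.png

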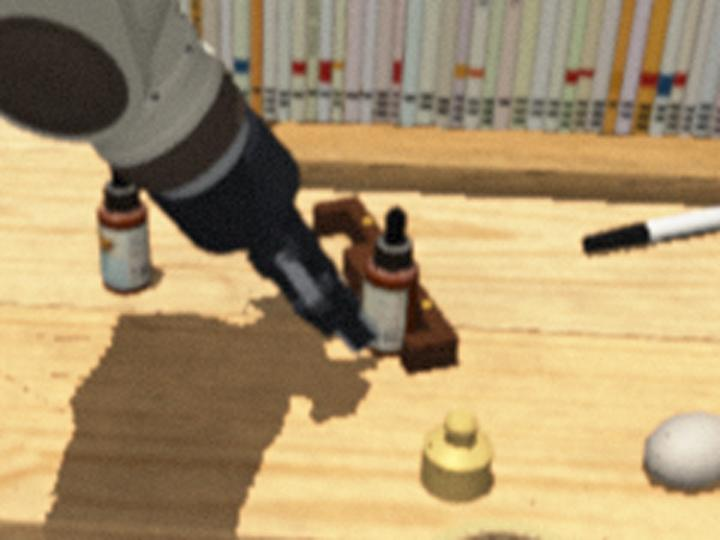

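The bottle is inside the near notch at (390,300 in the crop), about 3 mm short of the back wall. I'll creep in until the force rises.

Call:
move_arm(offset=[[-0.1, 0, 0.07], [-0.1, 0, 0.07], [-0.08, 0, 0.06], [0, 0, 0]], twist=[[0, 0, 0], [0, 0, 0], [0, 0, 0], [0, 0, 0]], grip=[0.24, 0.24, 0.24, 0.24])

```text
time: 6.75
ee_pos: [0.5317, -0.2092, 0.0328]
tcp_rot: [-179.9, 34.7, 112.7]
wrist_force: [-5.0, 10.3, 6.0]
opening: 0.0205
grasp_force: 5.1
```

Run:
```python
from h import *
plan([*(NEAR-p[:2]*.0322),.033],cm=.8)
c=bottles('top')
```

```text
t 6.75 p [ 0.5317 -0.2092  0.0328] q [ -8.5  -7.1 -32.7  44.8 -29.2  53.7] F [-5.  10.3  6. ] n 1 twist [ 0.    -0.006  0.004]
[0.09, -0.05, -0.09]
top 0.58 floor [ 0.595  -0.0619] z 0.085 33 [ 0.5937 -0.0637  0.097 ]
top 0.58 floor [ 0.595  -0.0619] z 0.065 64 [ 0.5931 -0.0645  0.0753]
top 0.53 floor [ 0.5393 -0.2399] z 0.085 31 [ 0.5436 -0.2373  0.0978]
top 0.53 floor [ 0.5393 -0.2399] z 0.065 62 [ 0.5427 -0.2357  0.0756]
```

The bottle is against the back wall: 11 N, and its position matches home. I'll back off and go up to behind the far bottle.

Call:
move_arm(offset=[[0.4, 0, -0.28], [1.6, 0, -1.1], [2.0, 0, -1.4], [0, 0, -3.0], [-0.9, 0, -4.0]], twist=[[0, 0, 0], [0, 0, 0], [0, 0, 0], [0, 0, 0], [0, 0, 0]], grip=[0.24, 0.24, 0.24, 0.24, 0.24])

```text
time: 7.35
ee_pos: [0.4988, -0.1341, 0.0938]
tcp_rot: [-179.6, 34.7, 112.8]
wrist_force: [0.7, -0.3, 0.5]
opening: 0.0205
grasp_force: 0.0
```

Run:
```python
from h import *
plan([*(B-p[:2]*(.0322+.033)),.17],cm=4)
c=bottles('top'); c=bottles('side')
```

```text
t 7.35 p [ 0.4988 -0.1341  0.0938] q [  0.6 -13.6 -30.8  58.7 -32.   63.9] F [ 0.7 -0.3  0.5] n 5 twist [-0.001 -0.001  0.001]
[0.66, 2.27, -2.33]
[0.66, 2.27, -2.33]
[0.66, 2.27, -2.33]
[0.66, 2.27, -2.32]
[0.66, 2.27, -2.32]
top 0.74 floor [ 0.543  -0.2421] z 0.085 33 [ 0.5439 -0.2368  0.0975]
top 0.74 floor [ 0.543  -0.2421] z 0.065 63 [ 0.5423 -0.2357  0.0752]
top 0.62 floor [ 0.5975 -0.064 ] z 0.085 32 [ 0.5938 -0.0636  0.0978]
top 0.62 floor [ 0.5975 -0.064 ] z 0.065 62 [ 0.5927 -0.0645  0.0758]
side 0.79 floor [ 0.5727 -0.0677] z 0.065 55 [ 0.5843 -0.0614  0.0713]
side 0.65 floor [ 0.5401 -0.2393] z 0.085 65 [ 0.5392 -0.238   0.0936]
side 0.65 floor [ 0.5401 -0.2393] z 0.065 127 [ 0.5363 -0.238   0.0737]
```

Call:
move_arm(offset=[[-2.2, 0, -3.1], [-2.2, 0, -3.1], [2.55, 3.8, -1.8], [2.55, 3.8, -1.8], [2.55, 3.75, -1.8]], twist=[[0, 0, 0], [0, 0, 0], [0, 0, 0], [0, 0, 0], [0, 0, 0]], grip=[0.24, 0.24, 0.24, 0.24, 0.24])

```text
time: 8.05
ee_pos: [0.5706, -0.0047, 0.1712]
tcp_rot: [-179.8, 34.8, 112.5]
wrist_force: [0.4, -0.2, -0.1]
opening: 0.0203
grasp_force: 0.0
```

Run:
```python
from h import *
plan([*(B-p[:2]*(.0322+.03)),.033],n=5)
```

```text
t 8.05 p [ 0.5706 -0.0047  0.1712] q [ 14.6   0.   -9.4  75.3 -34.4  80.5] F [ 0.4 -0.2 -0.1] n 5 twist [-0.    -0.001  0.   ]
[1.55, -0.04, 2.29]
[1.55, -0.04, 2.29]
[1.55, -0.04, 2.29]
[1.56, -0.04, 2.29]
[1.56, -0.04, 2.28]
```

Call:
move_arm(offset=[[1.6, 0, 2.3], [1.6, 0, 2.3], [1.6, 0, 2.3], [1.6, 0, 2.3], [1.5, 0, 2.2]], twist=[[0, 0, 0], [0, 0, 0], [0, 0, 0], [0, 0, 0], [0, 0, 0]], grip=[0.24, 0.24, 0.24, 0.24, 0.24])

```text
time: 8.55
ee_pos: [0.569, -0.0064, 0.0305]
tcp_rot: [-179.7, 34.8, 112.7]
wrist_force: [0.1, 0.3, -0.1]
opening: 0.0204
grasp_force: 0.0
```

Run:
```python
from h import *
plan([*(B-p[:2]*.0322),.033],cm=1)
c=bottles('top')
c=viewer.camera('side'); cv2.imwrite('pics/s6.png',cv2.resize(c['color'][150:330,180:420,::-1],None,fx=3,fy=3,interpolation=cv2.INTER_CUBIC))
```

```text
t 8.55 p [ 0.569  -0.0064  0.0305] q [ 14.5   4.3 -20.9  59.5 -34.4  80.3] F [ 0.1  0.3 -0.1] n 4 twist [-0.001 -0.001  0.001]
[-0.67, -0.0, 0.39]
[-0.67, -0.0, 0.39]
[-0.67, -0.0, 0.39]
[-0.66, 0.0, 0.39]
top 0.8 floor [ 0.5943 -0.0605] z 0.085 33 [ 0.5937 -0.0637  0.0971]
top 0.8 floor [ 0.5943 -0.0605] z 0.065 65 [ 0.5924 -0.0646  0.0754]
top 0.68 floor [ 0.5513 -0.2391] z 0.085 34 [ 0.5439 -0.2366  0.0973]
top 0.68 floor [ 0.5513 -0.2391] z 0.065 62 [ 0.5425 -0.2358  0.0753]
```

View pics/s6.png

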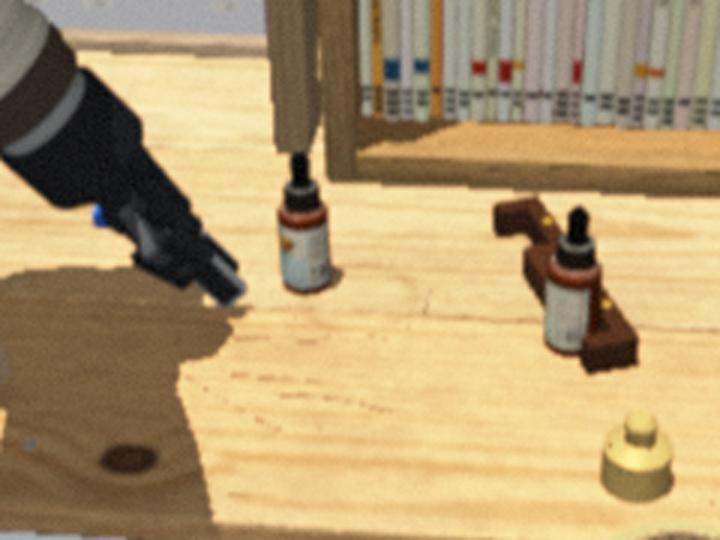

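The near bottle is home at (573,285) and the fingers at (225,285) are lined up with the far one at (303,240). I'll approach and push it.

Call:
move_arm(offset=[[-0.8, 0, 0.4], [-0.8, 0, 0.5], [-0.5, 0, 0.35], [-0.35, 0, 0.25], [-0.4, -0.03, 0.28]], twist=[[0, 0, 0], [0, 0, 0], [0, 0, 0], [0, 0, 0], [0, 0, 0]], grip=[0.24, 0.24, 0.24, 0.24, 0.24])

```text
time: 9.2
ee_pos: [0.5829, -0.0373, 0.0356]
tcp_rot: [-179.9, 34.8, 112.5]
wrist_force: [0.5, 1.6, 1.1]
opening: 0.0204
grasp_force: 0.5
```

Call:
move_arm(offset=[[-0.6, -0.06, 0.42], [-0.6, -0.06, 0.42], [-0.64, -0.06, 0.45], [-0.64, -0.06, 0.45], [-0.64, -0.06, 0.45]], twist=[[0, 0, 0], [0, 0, 0], [0, 0, 0], [0, 0, 0], [0, 0, 0]], grip=[0.24, 0.24, 0.24, 0.24, 0.24])

```text
time: 9.7
ee_pos: [0.5946, -0.0739, 0.0349]
tcp_rot: [-179.9, 34.8, 112.6]
wrist_force: [-0.4, 0.9, 1.3]
opening: 0.0207
grasp_force: 0.9
```

Run:
```python
from h import *
plan([*(FAR-p[:2]*.0322),.033],cm=.8)
c=bottles('top')
```

```text
t 9.7 p [ 0.5946 -0.0739  0.0349] q [  6.9   4.  -20.9  54.5 -33.3  71.2] F [-0.4  0.9  1.3] n 13 twist [-0. -0.  0.]
[-0.62, -0.08, 0.45]
[-0.62, -0.08, 0.45]
[-0.62, -0.08, 0.45]
[-0.62, -0.08, 0.45]
[-0.62, -0.08, 0.45]
[-0.62, -0.08, 0.45]
[-0.62, -0.08, 0.45]
[-0.62, -0.08, 0.45]
[-0.62, -0.08, 0.45]
[-0.62, -0.08, 0.45]
[-0.62, -0.08, 0.45]
[-0.62, -0.08, 0.45]
[-0.62, -0.08, 0.45]
top 0.78 floor [ 0.6133 -0.1063] z 0.085 32 [ 0.607  -0.1033  0.0982]
top 0.78 floor [ 0.6133 -0.1063] z 0.065 60 [ 0.6054 -0.104   0.0757]
top 0.47 floor [ 0.5426 -0.2283] z 0.085 34 [ 0.5439 -0.2367  0.0964]
top 0.47 floor [ 0.5426 -0.2283] z 0.065 63 [ 0.5425 -0.2357  0.075 ]
```

Call:
move_arm(offset=[[-0.64, -0.08, 0.45], [-0.64, -0.08, 0.45], [-0.64, -0.08, 0.45], [-0.64, -0.08, 0.45], [-0.64, -0.08, 0.45]], twist=[[0, 0, 0], [0, 0, 0], [0, 0, 0], [0, 0, 0], [0, 0, 0]], grip=[0.24, 0.24, 0.24, 0.24, 0.24])

```text
time: 10.3
ee_pos: [0.6058, -0.1116, 0.0347]
tcp_rot: [-179.9, 34.8, 112.6]
wrist_force: [0.5, 0.6, 0.9]
opening: 0.0202
grasp_force: 0.3
```

Run:
```python
from h import *
plan([*(FAR-p[:2]*.0322),.033],cm=.8)
c=bottles('top')
```

```text
t 10.3 p [ 0.6058 -0.1116  0.0347] q [  2.8   4.3 -20.8  51.8 -32.5  66.5] F [0.5 0.6 0.9] n 8 twist [-0. -0.  0.]
[-0.61, -0.08, 0.45]
[-0.61, -0.08, 0.45]
[-0.61, -0.08, 0.45]
[-0.61, -0.08, 0.45]
[-0.61, -0.08, 0.45]
[-0.61, -0.08, 0.45]
[-0.61, -0.08, 0.45]
[-0.61, -0.08, 0.45]
top 0.58 floor [ 0.546  -0.2394] z 0.085 33 [ 0.5441 -0.2366  0.0974]
top 0.58 floor [ 0.546  -0.2394] z 0.065 63 [ 0.5427 -0.2357  0.0749]
top 0.54 floor [ 0.6216 -0.1424] z 0.085 32 [ 0.6177 -0.141   0.0971]
top 0.54 floor [ 0.6216 -0.1424] z 0.065 65 [ 0.6167 -0.1413  0.0757]
```

Call:
move_arm(offset=[[-0.64, -0.06, 0.45], [-0.64, -0.06, 0.45], [-0.64, -0.06, 0.45], [-0.64, -0.06, 0.45], [-0.64, -0.06, 0.45]], twist=[[0, 0, 0], [0, 0, 0], [0, 0, 0], [0, 0, 0], [0, 0, 0]], grip=[0.24, 0.24, 0.24, 0.24, 0.24])

```text
time: 10.9
ee_pos: [0.6181, -0.1488, 0.0345]
tcp_rot: [-179.9, 34.8, 112.6]
wrist_force: [-0.4, 1.1, 0.5]
opening: 0.0204
grasp_force: 0.4
```

Call:
move_arm(offset=[[-0.6, -0.05, 0.42], [-0.4, -0.03, 0.28], [-0.3, 0, 0.21], [-0.15, 0, 0.1], [-0.1, 0, 0.07]], twist=[[0, 0, 0], [0, 0, 0], [0, 0, 0], [0, 0, 0], [0, 0, 0]], grip=[0.24, 0.24, 0.24, 0.24, 0.24])

```text
time: 11.4
ee_pos: [0.6244, -0.166, 0.0344]
tcp_rot: [-179.9, 34.8, 112.6]
wrist_force: [-0.6, 0.5, 0.3]
opening: 0.0206
grasp_force: 0.4
```

Run:
```python
from h import *
plan([*(FAR-p[:2]*.0322),.033],cm=.8)
c=bottles('top')
```

```text
t 11.4 p [ 0.6244 -0.166   0.0344] q [ -2.8   5.8 -19.5  48.3 -31.1  60.1] F [-0.6  0.5  0.3] n 1 twist [-0.    -0.004  0.003]
[-0.2, -0.27, 0.31]
top 0.77 floor [ 0.5436 -0.2355] z 0.085 33 [ 0.5441 -0.2367  0.0968]
top 0.77 floor [ 0.5436 -0.2355] z 0.065 63 [ 0.5424 -0.2358  0.0755]
top 0.59 floor [ 0.6339 -0.1972] z 0.085 32 [ 0.6361 -0.1952  0.0971]
top 0.59 floor [ 0.6339 -0.1972] z 0.065 68 [ 0.6349 -0.1951  0.0758]
```

Call:
move_arm(offset=[[-0.12, 0, 0.08], [-0.12, 0, 0.08], [-0.1, 0, 0.07], [-0.06, 0, 0.04]], twist=[[0, 0, 0], [0, 0, 0], [0, 0, 0], [0, 0, 0]], grip=[0.24, 0.24, 0.24, 0.24])

```text
time: 11.9
ee_pos: [0.6262, -0.1699, 0.0343]
tcp_rot: [-179.9, 34.7, 112.6]
wrist_force: [-4.6, 8.0, 3.1]
opening: 0.0205
grasp_force: 4.1
```

The force has risen, so the bottle is against the back wall. I'll back off.

Call:
move_arm(offset=[[0.4, 0, -0.28], [1.2, 0, -0.8], [2.0, 0, -1.4], [0, 0, -3.0], [0, 0, 0]], twist=[[0, 0, 0], [0, 0, 0], [0, 0, 0], [0, 0, 0], [0, 0, 0]], grip=[0.24, 0.24, 0.24, 0.24, 0.24])

```text
time: 12.4
ee_pos: [0.6037, -0.112, 0.0619]
tcp_rot: [179.9, 34.9, 112.6]
wrist_force: [0.5, -0.1, -0.2]
opening: 0.0203
grasp_force: 0.0
```

Run:
```python
from h import *
o=bot.get_obs(); print(o['time'],o['ee_pos'],o['wrist_force'])
c=bottles('top'); c=bottles('side'); cv2.imwrite('pics/s7.png',cv2.resize(c['color'][150:330,240:480,::-1],None,fx=3,fy=3,interpolation=cv2.INTER_CUBIC))
```

```text
12.4 [ 0.60371368 -0.11201284  0.061855  ] [ 0.54275546 -0.14328713 -0.22992499]
top 0.78 floor [ 0.5493 -0.2365] z 0.085 34 [ 0.5439 -0.2367  0.0971]
top 0.78 floor [ 0.5493 -0.2365] z 0.065 61 [ 0.5421 -0.236   0.0749]
top 0.64 floor [ 0.6399 -0.2008] z 0.085 32 [ 0.6379 -0.1977  0.0972]
top 0.64 floor [ 0.6399 -0.2008] z 0.065 59 [ 0.6362 -0.1973  0.0753]
side 0.91 floor [ 0.5382 -0.2356] z 0.085 65 [ 0.5395 -0.2379  0.0935]
side 0.91 floor [ 0.5382 -0.2356] z 0.065 123 [ 0.5363 -0.238   0.0736]
side 0.63 floor [ 0.6233 -0.198 ] z 0.085 55 [ 0.6335 -0.1989  0.0935]
side 0.63 floor [ 0.6233 -0.198 ] z 0.065 105 [ 0.6306 -0.199   0.0736]
```

View pics/s7.png

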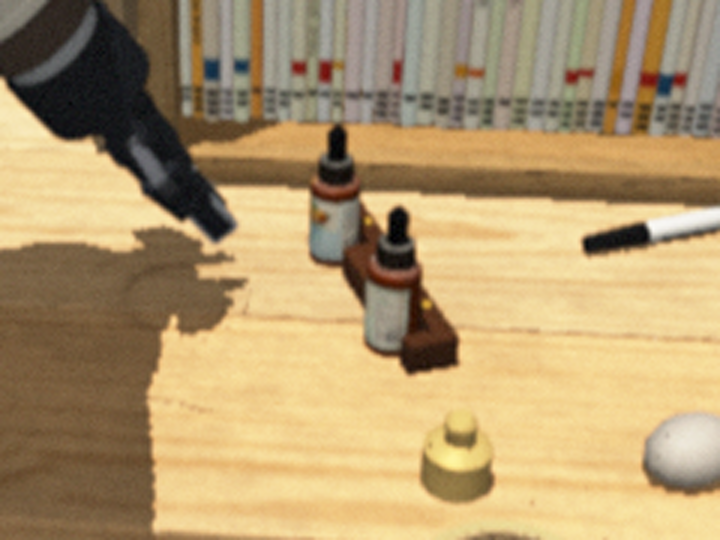

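Both bottles stand upright in their notches at (335,200) and (390,285). They are about 100 mm apart, and the gripper is clear at (200,190).

```bash
python3 -c "
from workcell import bot
print(bot.job_done())"
```

```text
the job is handed in; nothing more can be done
None
```

Both bottles stand upright against the backs of their notches, pushed until the wall resisted; nothing else was touched, and I handed the job in at about 12.5 s without a verdict being returned.

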